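# Tighten the turntable's fixing screw with the hex key

## Task

Take the thick hex key with the square grip out of the wooden block, feel for the hex socket sunk in the screw in the middle of the black turntable, and seat the key fully in it. Turn it clockwise in regrasped quarter turns until the screw comes up against its stop, without forcing it further, and leave the key standing in the socket. Press gently, and leave the thin key in the block and the little pot on the disc where they are.

Things in the scene. Friction and masses are not known exactly. Their poses are not given: they have to be found in the camera images.
- key_grip (a point): Centre of the black square grip of the thick hex key, the thing to grasp: 26 x 26 mm, sides along this point's x and y, 44 mm tall, z up. The key stands in a hole of the wooden block. Under the grip is a steel collar 32 mm across, 10 mm tall, that rests on the block's top, 32 mm below this point. The key must rise 60 mm to come out. Mass about 0.16 kg.
- key_tip (a point): Centre of the lower end of the thick key's steel hex shaft, 90 mm below the grip's centre. Shaft 58 mm long, 17 mm across flats, 19.6 mm across corners, 1.5 mm chamfer at its end. One corner of the hexagon points along this point's x; z runs up the shaft.
- thinkey_grip (a point): Centre of the round grip (20 mm across, 24 mm tall) of the thin hex key (8 mm across flats), in the block's other hole, 100 mm from the thick key; either key may be in either hole. Too small for the screw; it stays in the block.
- block: Fixed wooden key block 80 x 180 x 66 mm (x, y, z); origin at the centre of its underside. Two upright holes, 24 mm across, at y = -50 and +50 mm.
- hub (a point): Centre of the top of the turntable's hub collar, z up, 78 mm above the table. Collar 72 mm across, 18 mm above the disc, with a 52 mm hole. The turntable is fixed: black disc 280 mm across, its top 60 mm above the table. The steel fixing screw sits in the hole, afloat: its axis is fixed for the run, but up to 4.5 mm off this point in any direction, not measured: feel for it.
- cup_floor (a point): Point 12 mm below the hub point, on the collar's axis, level with the flat floor of the screw's head. The head is a round cup: rim 40 mm across, 34 mm inside, 10 mm deep, top 2 mm below the hub point. The cup's wall is centred on the screw's true axis, so touching it inside on opposite sides with the key finds the socket's centre.
- socket_floor (a point): Point 26 mm below the hub point, on the collar's axis, level with the flat bottom of the screw's hex socket (18 mm across flats, 14 mm deep, in the middle of the cup's floor). The key goes in only within about 1 mm of the screw's axis and 6 degrees of its yaw, which is not measured and repeats every 60 degrees. Seated, it has some degrees of play and stands alone.
- screw (a joint): How far the fixing screw is turned, rad, growing clockwise seen from above; it starts between 0 and 0.5 and runs against a hard stop at 4.2 (tight). It turns stiffly, about 0.12 N m, and stays where it is left. The number does not tell how the hexagon lies.
- discpot_mid (a point): Middle of a little white square pot, 52 mm wide over its rim, 50 mm tall, that stands on the turntable's disc about 100 mm from the hub; 25 mm above its underside.
Things that resemble listed ones, but are neither listed nor needed, are in the scene too. What is shaped like the part that bears key_grip but purple is not meant.

How it is judged:
On the way, in this order (a step that is already met when the one before it is completed fails the run):
1. the thick key is seated in the screw's hex socket, at least 8 mm deep, before the screw is tight (z of key_tip in the frame of hub below -0.02 m and horizontal distance between key_tip and hub below 0.009 m and value of joint screw below 3 rad), for 0.2 s.
2. the screw is turned clockwise up to its stop (value of joint screw above 4.05 rad), for 0.1 s.
At the end, for the whole second after the job is handed in: The screw is within 0.15 rad of its stop at 4.2 rad; the thick key stands let go and still in the hex socket, at least 8 mm deep (its end 20 mm or more below the hub collar's top), leaning less than 0.2 rad (value of joint screw above 4.05 rad and z of key_tip in the frame of hub below -0.02 m and horizontal distance between key_tip and hub below 0.009 m and angle between key_grip's own z axis and vertical below 0.2 rad and linear speed of key below 0.02 m/s); the robot touches nothing.
It fails at once if the key is pressed on the screw with more than 40 N while its end is still outside the socket (contact force between key and screw above 40 N and z of key_tip in the frame of hub above -0.014 m).
It fails at once if the key is forced in the socket: more than 150 N in all between its faces and the screw's (some 0.5 N m beyond the stop) (contact force between key and screw above 150 N).
It fails at once if the key (over 40 N) or the gripper (over 15 N) presses on the turntable (contact force between key and turntable above 40 N or contact force between the arm and turntable above 15 N).
It fails at once if the thin key is moved more than 15 mm (distance of thinkey_grip from where it was at the start of the episode above 0.015 m).
It fails at once if the little pot on the disc is moved more than 15 mm (distance of discpot_mid from where it was at the start of the episode above 0.015 m).
It also fails if it takes over 72 s, if anything falls off the work surface, if the arm or the gripper's body presses on something with over 40 N, if the wrist force passes 120 N, or if a joint passes its speed limit or range.

## Robot

A 6-joint arm with a two-finger parallel gripper is mounted at the origin on the work surface. World frame = base frame: x ahead of the robot, y to its left, z up, the work surface at z = 0. Lengths are in m, angles in rad, forces in N, time in s.
With the tool pointing down it reaches from about 0.25 to 0.8 m from the base axis. Payload 3.9 kg.
Tool frame: the origin (TCP) lies midway between the tips of the shut fingers; the grasp point (between the pads) lies 19 mm behind it; z points along the fingers, y is the direction in which the jaws open and shut (so a half turn about z gives the same grasp; the last joint's range is limited). The gripper opens to 85 mm and grips with 20 to 120 N. Pads are 22 mm wide; open, the fingers measure 114 mm over their backs; the gripper's body (76 mm by 85 mm) begins 54 mm behind the grasp point. The pads swing forward as they close: fully open they stand 13 mm farther back than shut.
Start: joints at [-1.102, 0.26, -0.138, 1.173, 0, 1.571], TCP at [0.237, -0.468, 0.231] pointing down, gripper open.
Joint ranges: [-2.78, 2.78], [-0.83, 1.72], [-1.28, 1.37], [-1.9, 2.12], [-1.57, 1.48], [-3.14, 3.14]. Speed limits (rad/s): [2.57, 2.57, 3.14, 3.14, 3.14, 3.14].

## Interface

Orientations are given as a rotation vector (axis times angle).
In Python, from cell import r gives the robot as it stands. Calls block until the motion is done:
- r.goto(position, orientation): joint-space move of the TCP to a pose.
- r.line_to(position, rate=0.15, orientation=None, contact_N=None): straight line of the TCP; orientation=None keeps the orientation; rate is the mean speed in m/s. With contact_N (N) it stops when the force on the tool has changed by that much, and returns True; else False.
- r.move_joints(angles): joint-space move.
- r.open_gripper() and r.grasp(force=None): open the fingers fully, or close them until they stop; force is the grip in N (None keeps the last).
- r.pause(seconds).
- r.solve_ik(position, orientation): joint angles nearest the present ones, or None.
- r.snapshot(name): name is "scene" or "top" or "wrist"; returns a dict with "image" (384x512x3 uint8, blue, green, red), "range_z" (384x512 float32, m along the optical axis (not along the pixel's ray), 0 where there is no reading), "fx", "fy", "cx", "cy" (pixels), "xyz" and "rotation" of the camera in the world; the wrist camera has in their place "tool_from_camera" (4x4, takes a point from camera to tool coordinates, whose origin is the TCP and whose axes are the flange's). Camera axes: x right, y down, z forward; pixel columns grow to the right and rows downward; lengths in m; the calibration is good to about 2 mm. A picture is of the moment at which its call begins: read the wrist's pose just before it.
A pose or a line that the arm cannot do raises r.PlanningError and nothing moves.
- r.hand_in(): hands the job in, once; it reports no verdict.
Readings, each from a call of its own:
- r.current_clock(): time.
- r.current_q(): joint angles.
- r.current_dq(): joint speeds.
- r.current_joint_efforts(): joint torques, N m.
- r.current_tcp_pos(): TCP position.
- r.current_eef_rot(): TCP orientation.
- r.current_ft_force(): force on the tool from outside, world axes, zero at the start.
- r.current_wrist_torque(): the same for the moment, N m.
- r.current_finger_gap(): opening from 0.0 (shut) to 1.0 (fully open).
Only numpy, scipy, OpenCV 4.12 (cv2) and the standard library are available. Lean on these libraries where they do the work, as an engineer would, in place of code of your own. Each camera call takes 0.05 s, during which the arm holds its last target. There are 200 camera calls.

## Working session

There is one attempt and no reset: what is moved stays moved. The work goes in short steps, each a Python script; the robot and the scene stay as the last script left them, time stands still between calls to the robot, and variables do not carry over. Pictures are saved under pics/ and viewed, about 8 in all and at most 12, crops included, and the job is handed in when it is done.

```bash
mkdir -p pics; ls
python3 - <<'E'
from cell import r
import cv2,numpy as np
s=[r.snapshot(n) for n in("top","scene")]
for n,a in zip(("top","scene"),s):
    cv2.imwrite(f"pics/{n}0.png",a["image"]); np.savez(f"pics/{n}0.npz",**a)
    print(n,a["fx"],a["cx"],a["cy"],a["xyz"],np.round(a["rotation"],3).tolist())
cv2.imwrite("pics/both0.png",cv2.resize(np.vstack([s[0]["image"],s[1]["image"]]),None,fx=.78,fy=.78))
print(r.current_clock(),r.current_eef_rot(),r.current_tcp_pos())
E
```

```text
pics
top 411.7157350216989 247.30915823805682 190.64333240667108 [ 0.45881388 -0.01209684  1.0702292 ] [-2.191, 2.136, -0.09]
scene 477.0047326379331 259.62624176512736 191.34835443885126 [ 0.99407779 -0.25464985  0.8328285 ] [-2.252, -1.247, 0.411]
0.1 [-3.05399388e+00 -7.29206353e-01  6.66646931e-04] [ 0.23690864 -0.46780245  0.23055403]
```

View pics/both0.png

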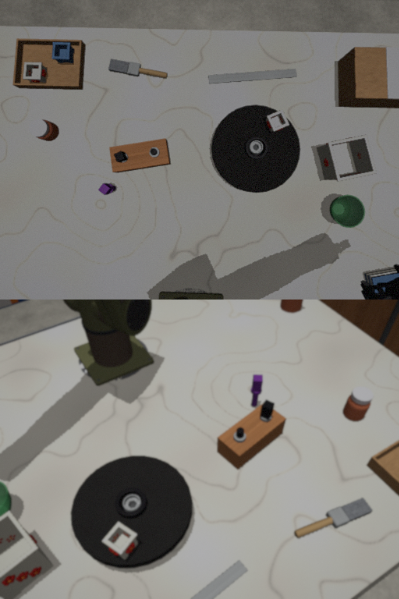

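The top view (shown at 0.78 scale) has the block at about (140,155) with the square black grip at its left end (120,156). The thin round key is at (154,152), the hub at (256,147) and the pot at (277,121). The purple decoy stands beside the block.

```bash
cat > h.py <<'E'
import numpy as np,cv2
from scipy.spatial.transform import Rotation as R
def cloud(a,T=None):
    z=a["range_z"]; v,u=np.mgrid[:z.shape[0],:z.shape[1]]
    P=np.stack([(u-a["cx"])/a["fx"]*z,(v-a["cy"])/a["fy"]*z,z],-1)
    if T is None: return P@R.from_rotvec(a["rotation"]).as_matrix().T+a["xyz"]
    return P@T[:3,:3].T+T[:3,3]
def ray(a,u,v,h):
    d=R.from_rotvec(a["rotation"]).apply([(u-a["cx"])/a["fx"],(v-a["cy"])/a["fy"],1]); return a["xyz"]+d*(h-a["xyz"][2])/d[2]
E
python3 - <<'E'
from h import *
a=dict(np.load("pics/top0.npz")); W=cloud(a); im=a["image"]
for n,(u,v) in dict(grip=(120,156),thin=(154,152),hub=(256,147),pot=(277,121),block=(140,155)).items():
    u/=.78;v/=.78; print(n,W[int(v),int(u)].round(4))
def comp(m,u,v):
    n,l,st,c=cv2.connectedComponentsWithStats(m.astype(np.uint8))
    k=np.argmin([np.hypot(*(c[i]-[u/.78,v/.78]))+(1e3 if st[i,4]<25 else 0)+(1e4 if i==0 else 0) for i in range(n)]); return l==k
def rect(m): return cv2.minAreaRect((W[m][:,:2]*1000).astype(np.float32))
z=W[...,2]
g=comp((z>.108)&(z<.135),120,156); print("grip",g.sum(),np.median(z[g]),W[g].mean(0),rect(g))
t=comp((z>.07)&(z<.135),154,152); print("thin",t.sum(),z[t].max(),W[t].mean(0))
b=comp((z>.058)&(z<.135),140,155); print("block",b.sum(),np.median(z[b]),rect(b))
d=comp((z>.05)&(z<.068),256,147); 
c=cv2.minEnclosingCircle((W[d][:,:2]*1000).astype(np.float32)); print("disc",c,np.median(z[d]))
h=comp((z>.071)&(z<.085),256,147); print("hub",cv2.minEnclosingCircle((W[h][:,:2]*1000).astype(np.float32)),np.median(z[h]))
p=comp((z>.09)&(z<.125),277,121); print("pot",W[p].mean(0),rect(p),z[p].max())
# colour: steel/collar
cv2.imwrite("pics/c1.png",np.hstack([cv2.resize(im[165:225,130:230],(400,240),interpolation=cv2.INTER_NEAREST),cv2.resize(im[140:240,260:390],(312,240),interpolation=cv2.INTER_NEAREST)]))
E
```

```text
grip [0.5254 0.2219 0.1216]
thin [0.5438 0.1233 0.0996]
hub [ 0.5713 -0.1954  0.0491]
pot [ 0.6518 -0.2568  0.0713]
block [0.5359 0.1721 0.0644]
grip 137 0.11897141224739527 [0.5255709  0.22283586 0.1183179 ] ((525.8312377929688, 223.6482391357422), (25.915403366088867, 26.2952880859375), 23.670734405517578)
thin 133 0.10422465980040352 [0.54355517 0.12325252 0.08536112]
block 2392 0.06552526006248405 ((534.9083251953125, 174.3618621826172), (80.43587493896484, 180.82586669921875), 10.50164794921875)
disc ((570.139404296875, -193.23907470703125), 16.645883560180664) 0.0639461427609086
hub ((566.9602661132812, -192.97731018066406), 35.90106201171875) 0.07651760102685545
pot [ 0.64721755 -0.2501094   0.10640638] ((646.4734497070312, -250.12985229492188), (52.857872009277344, 55.35508728027344), 25.274003982543945) 0.114466668451355
```

View pics/c1.png

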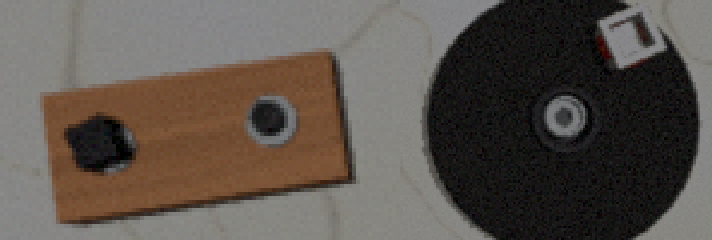

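The grip agrees with the block's hole (0.526, 0.2235), and its yaw is about 24° mod 90. Next I'll take a close wrist view of the hub to get the socket's yaw and a rough screw centre.

```bash
cat >> h.py <<'E'
def down(deg): return (R.from_euler('z',deg,degrees=True)*R.from_euler('x',180,degrees=True)).as_rotvec()  # jaw (tool y) axis at deg-90
def T(r): 
    M=np.eye(4); M[:3,:3]=R.from_rotvec(r.current_eef_rot()).as_matrix(); M[:3,3]=r.current_tcp_pos(); return M
E
python3 - <<'E'
from cell import r
from h import *
for y in range(-180,181,30):
    f=lambda p:(lambda q: None if q is None else round(float(q[5]),2))(r.solve_ik(p,down(y)))
    print(y,f([.567,-.193,.25]),f([.526,.2235,.25]))
r.goto([.567,-.193,.33],down(24))
M=T(r);a=r.snapshot("wrist")
print(a["fx"],a["cx"],a["cy"],a["tool_from_camera"].round(4).tolist()); print(r.current_clock(),M[:3,3])
np.savez("pics/w1.npz",M=M,**a)
C=M@a["tool_from_camera"]; p=C[:3,:3].T@(np.array([.567,-.193,.07])-C[:3,3]); u=p[0]/p[2]*a["fx"]+a["cx"];v=p[1]/p[2]*a["fy"]+a["cy"]; print(u,v,p[2])
cv2.imwrite("pics/w1.png",a["image"])
E
```

```text
-180 -0.33 0.4
-150 -0.85 -0.12
-120 -1.38 -0.65
-90 -1.9 -1.17
-60 -2.42 -1.69
-30 -2.95 -2.22
0 2.81 -2.74
30 2.29 3.02
60 1.77 2.5
90 1.24 1.97
120 0.72 1.45
150 0.2 0.93
180 -0.33 0.4
281.4453455517956 251.55791841206684 189.79625095536522 [[0.0013, -0.9602, -0.2792, 0.0715], [1.0, 0.0012, 0.0006, 0.0009], [-0.0002, -0.2792, 0.9602, -0.1423], [0.0, 0.0, 0.0, 1.0]]
1.7667 [ 0.56638092 -0.19389298  0.32973394]
250.46601858490234 158.76714525110899 0.4057153090832809
```

View pics/w1.png

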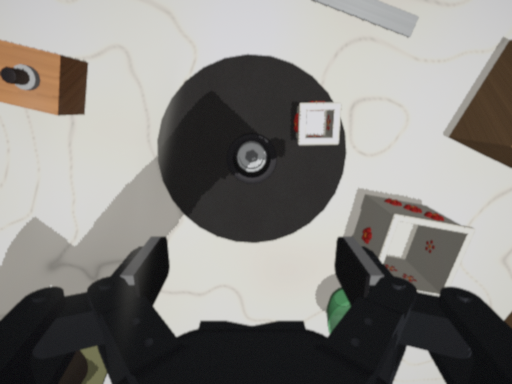

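Run:
```python
from cell import r
from h import *
y=24;x=np.array([np.cos(np.radians(y)),np.sin(np.radians(y))])
h=np.array([.567,-.193]);p=h-.035*x
r.goto([*p,.18],down(y)); r.line_to([*p,.095]); 
r.pause(.2)
M=T(r);a=r.snapshot("wrist"); np.savez("pics/w2.npz",M=M,**a); print(r.current_clock(),M[:3,3])
C=M@a["tool_from_camera"]; q=C[:3,:3].T@(np.array([*h,.066])-C[:3,3]); u=int(q[0]/q[2]*a["fx"]+a["cx"]);v=int(q[1]/q[2]*a["fy"]+a["cy"]); print(u,v,q[2])
c=a["image"][max(v-50,0):v+50,u-60:u+60]; cv2.imwrite("pics/w2.png",cv2.resize(c,None,fx=6,fy=6,interpolation=cv2.INTER_CUBIC))
r.line_to([*p,.2])
```

```text
3.4 [ 0.53615077 -0.20763006  0.09637881]
248 170 0.1763440715793025
```

View pics/w2.png

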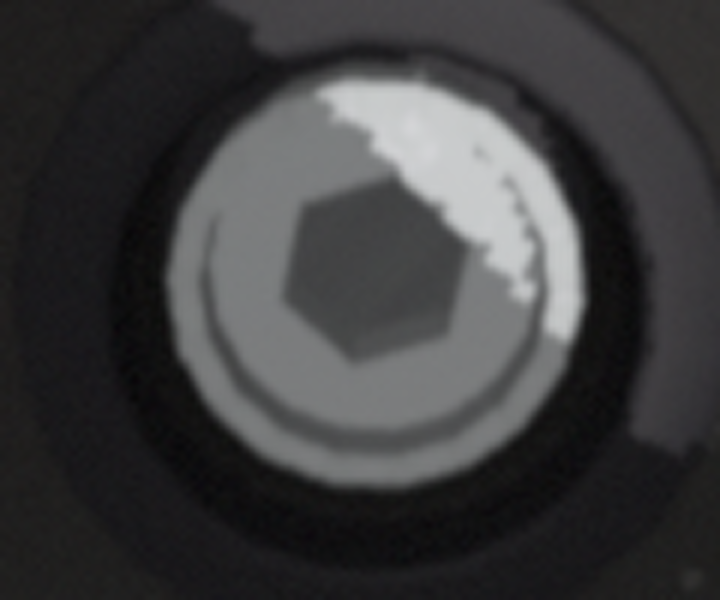

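The picture shows the hex socket clearly. Its corners in the 6x crop are about (302,208), (395,178), (468,243), (447,332), (354,362) and (284,298). The cup rim spans x from 167 to 585 and y from 75 to 488. I'll cast rays onto the cup-floor and rim planes, then view the key the same way.

```bash
cat >> h.py <<'E'
def wray(a,M,uv,h):
    C=M@a["tool_from_camera"]; uv=np.atleast_2d(uv).astype(float)
    d=np.c_[(uv[:,0]-a["cx"])/a["fx"],(uv[:,1]-a["cy"])/a["fy"],np.ones(len(uv))]@C[:3,:3].T
    return C[:3,3]+d*((h-C[2,3])/d[:,2])[:,None]
E
python3 - <<'E'
from cell import r
from h import *
a=dict(np.load("pics/w2.npz"));M=a["M"]
cv=lambda L:(np.array(L)+.5)/6-.5+[188,120]
P=wray(a,M,cv([(302,208),(395,178),(468,243),(447,332),(354,362),(284,298)]),.066)[:,:2]
c=P.mean(0);d=P-c;ang=np.degrees(np.arctan2(d[:,1],d[:,0]));print("hex",c,np.hypot(*d.T)*1e3,ang%60)
Q=wray(a,M,cv([(167,280),(585,290),(375,75),(375,488),(232,133),(520,432),(232,430)]),.076)[:,:2]
A=np.c_[2*Q,np.ones(len(Q))];s=np.linalg.lstsq(A,(Q**2).sum(1),rcond=None)[0];print("rim",s[:2],np.sqrt(s[2]+s[0]**2+s[1]**2))
Wd=cloud(a,M@a["tool_from_camera"]);print("floor z",[Wd[int(v),int(u)].round(4).tolist() for u,v in cv([(250,250),(520,90),(370,280),(650,300)])])
# look at key from above
y=24;x=np.array([np.cos(np.radians(y)),np.sin(np.radians(y))]);p=np.array([.526,.2235])-.045*x
r.goto([*p,.2],down(y)); r.pause(.2); M=T(r);k=r.snapshot("wrist");np.savez("pics/w3.npz",M=M,**k)
C=M@k["tool_from_camera"];q=C[:3,:3].T@(np.array([.526,.2235,.12])-C[:3,3]);u=int(q[0]/q[2]*k["fx"]+k["cx"]);v=int(q[1]/q[2]*k["fy"]+k["cy"]);print(u,v,q[2],r.current_clock(),M[:3,3],p)
Wk=cloud(k,C);z=Wk[...,2];m=((z>.112)&(z<.13)&(np.hypot(Wk[...,0]-.526,Wk[...,1]-.2235)<.03));print("grip",m.sum(),np.median(z[m]),cv2.minAreaRect((Wk[m][:,:2]*1e3).astype(np.float32)))
cv2.imwrite("pics/w3.png",cv2.resize(k["image"][max(v-45,0):v+45,u-55:u+55],None,fx=6,fy=6,interpolation=cv2.INTER_CUBIC));print(max(v-45,0),u-55)
E
```

```text
hex [ 0.5704768  -0.19242376] [ 9.96172708  9.85830165 10.05352015  9.96622405 10.00134573  9.9218978 ] [12.8710492  12.02426264 10.97787809 13.28853416 11.19410499 10.86628261]
rim [ 0.57070652 -0.19251561] 0.020542964928017028
floor z [[0.5671, -0.1795, 0.0652], [0.5941, -0.1968, 0.0767], [0.5668, -0.1932, 0.0517], [0.5808, -0.2168, 0.0764]]
249 143 0.22087848811100158 6.0333 [0.48534107 0.2043529  0.19997456] [0.48489045 0.20519685]
grip 1081 0.11954474723905903 ((527.1937866210938, 224.14453125), (25.743366241455078, 25.38697624206543), 24.885284423828125)
98 194
```

View pics/w3.png

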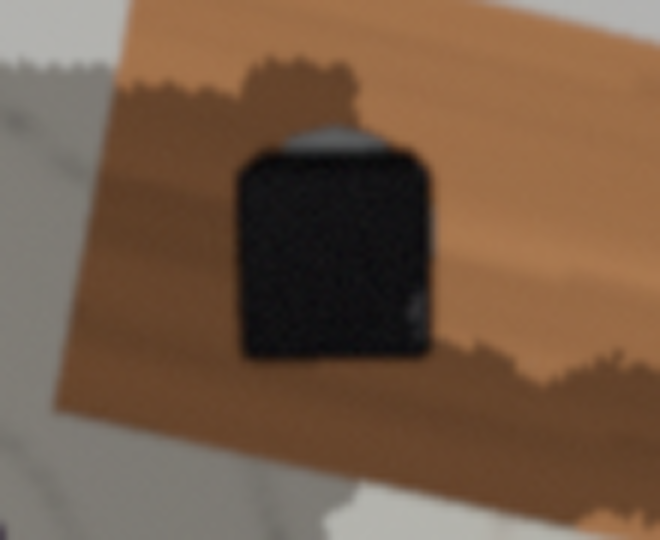

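The key is confirmed: top at z 0.1195, centre (0.527, 0.224), yaw 24.7° mod 90. The socket is at about (0.5706, -0.1925), with corners at 11.9° mod 60. I'll grasp the key now.

Run:
```python
from cell import r
from h import *
Y=204.7
p=[.5268,.2240]
r.goto([*p,.17],down(Y)); r.line_to([*p,.084],rate=.12,contact_N=8)
print(r.current_tcp_pos(),r.current_ft_force())
r.grasp(60); print("gap",r.current_finger_gap(),r.current_tcp_pos(),r.current_ft_force())
c=r.line_to([*p,.165],rate=.08,contact_N=15); print(c,r.current_tcp_pos(),r.current_ft_force())
r.line_to([*p,.24]); print("gap",r.current_finger_gap(),r.current_ft_force())
r.goto([.5706,-.1925,.20],down(191.9)); r.pause(.3)
print(r.current_tcp_pos(),r.current_ft_force(),r.current_q().round(3) if hasattr(r.current_q(),'round') else r.current_q(),r.current_clock())
a=r.snapshot("scene"); Rm=R.from_rotvec(a["rotation"]).as_matrix();q=Rm.T@(np.array([.57,-.19,.15])-a["xyz"])
u=int(q[0]/q[2]*a["fx"]+a["cx"]);v=int(q[1]/q[2]*a["fy"]+a["cy"]);cv2.imwrite("pics/s2.png",cv2.resize(a["image"][max(v-60,0):v+60,u-60:u+60],None,fx=5,fy=5,interpolation=cv2.INTER_CUBIC))
```

```text
[0.52739994 0.22427533 0.0846503 ] [-0.09641699  0.36897191 -0.35478034]
gap 0.29470134415927407 [0.52701822 0.22417841 0.08445307] [0.18235893 0.50313599 3.16244703]
False [0.52633744 0.22380582 0.16434758] [ 1.08155316 -0.82651727 -2.25189336]
gap 0.2990443588627465 [-0.69803268  0.4683393  -1.32474104]
[ 0.57086901 -0.19169976  0.20013235] [-0.47545224  0.69239409 -1.84639995] [-0.324  0.406 -0.003  1.162  0.    -0.533] 13.8
```

View pics/s2.png

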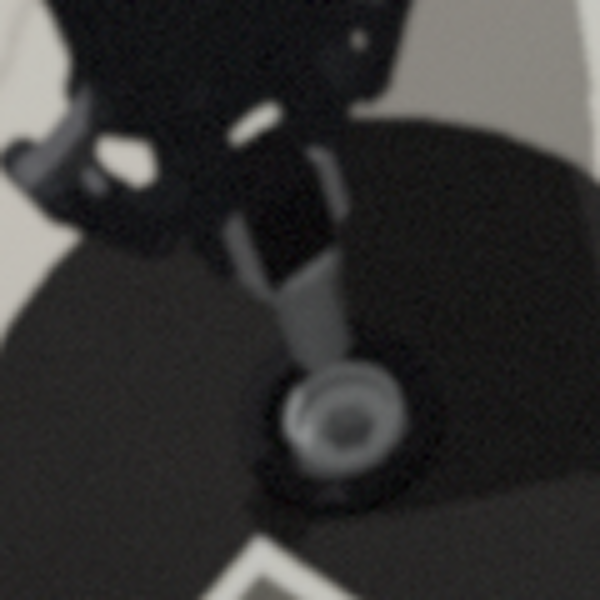

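The key is held upright above the cup. I'll lower it gently until it meets the floor, then feel the wall on four sides.

```bash
cat >> h.py <<'E'
def pos(r,n=25): return np.mean([r.current_tcp_pos() for _ in range(n)],0)
def ft(r,n=25): return np.mean([r.current_ft_force() for _ in range(n)],0)
def tq(r,n=25): return np.mean([r.current_wrist_torque() for _ in range(n)],0)
E
python3 - <<'E'
from cell import r
from h import *
c0=np.array([.5706,-.1925])
r.line_to([*c0,.162]); r.pause(.2)
print("noise",np.std([r.current_tcp_pos() for _ in range(20)],0),pos(r),ft(r))
c=r.line_to([*c0,.132],rate=.02,contact_N=5); pz=pos(r); print("floor",c,pz,ft(r),r.current_clock())
if c:
    zt=pz[2]+.0045; r.line_to([*pz[:2],zt],rate=.05); r.pause(.1); b=pos(r); print(b,ft(r))
    Y=191.9
    for k in range(4):
        d=np.array([np.cos(np.radians(Y+90*k)),np.sin(np.radians(Y+90*k))])
        h=r.line_to([*(c0+.013*d),zt],rate=.015,contact_N=4); e=pos(r); print(k,h,e,"s=%.2f t=%.2f mm"%((e[:2]-c0)@d*1e3,(e[:2]-c0)@[-d[1],d[0]]*1e3),ft(r).round(1),r.current_clock())
        r.line_to([*c0,zt],rate=.05)
E
```

```text
noise [1.11022302e-16 2.77555756e-17 2.77555756e-17] [ 0.57151495 -0.19281157  0.16330291] [-0.37342232  1.21079833 -1.12511481]
floor False [ 0.5705955  -0.1924552   0.13207645] [ 0.23911403  0.26353556 -1.62192785] 16.1
```

No contact by TCP z 0.132, so the tip would be at about 0.056. The key seems to have dropped straight into the socket. I'll go on gently to the bottom and check for side play.

Run:
```python
from cell import r
from h import *
c0=np.array([.5706,-.1925])
c=r.line_to([*c0,.118],rate=.02,contact_N=5); pz=pos(r); print("bottom",c,pz,ft(r),r.current_clock())
r.line_to([*c0,pz[2]+.001],rate=.05); r.pause(.1)
for d in ([1,0],[-1,0],[0,1],[0,-1]):
    d=np.array(d)
    h=r.line_to([*(c0+.004*d),pz[2]+.001],rate=.015,contact_N=4); e=pos(r); print(d,h,(e[:2]-c0)*1e3,ft(r).round(1))
    r.line_to([*c0,pz[2]+.001],rate=.05)
a=r.snapshot("scene"); Rm=R.from_rotvec(a["rotation"]).as_matrix();q=Rm.T@(np.array([.57,-.19,.12])-a["xyz"])
u=int(q[0]/q[2]*a["fx"]+a["cx"]);v=int(q[1]/q[2]*a["fy"]+a["cy"]);cv2.imwrite("pics/s3.png",cv2.resize(a["image"][max(v-50,0):v+50,u-50:u+50],None,fx=5,fy=5,interpolation=cv2.INTER_CUBIC))
print(r.current_clock())
```

```text
bottom True [ 0.57067436 -0.19240478  0.12835998] [-0.04684668 -0.19209842  3.96767558] 16.475
[1 0] True [0.46632708 0.25231171] [-1.1  0.5  3.8]
[-1  0] True [-0.64049384  0.16311992] [ 1.8  1.2 -0.4]
[0 1] True [-0.07294133  0.95279059] [ 0.5 -0.9  0.5]
[ 0 -1] True [-0.10353871 -0.29556126] [ 1.2  0.6 -1.1]
18.8583
```

View pics/s3.png

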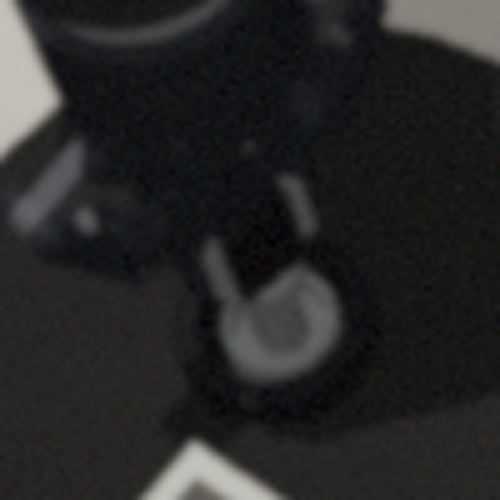

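Seated: the bottom is at TCP z 0.1284 (expected 0.128), with about ±0.6 mm of side play. Now the first quarter turn, watching the moment.

```bash
cat >> h.py <<'E'
Z=.1292; CEN=[.5705,-.1922]
def qbase(r): return np.array(r.solve_ik([*CEN,Z],down(191.9)),float)
def turn(r,start,end,step,lim=.35,verbose=True):
    q=qbase(r); j=start
    while j<end-1e-6:
        j=min(j+step,end); q[5]=j; r.move_joints(list(q)); m=[]
        for _ in range(4): m.append(r.current_wrist_torque()[2]); r.pause(.02)
        m=float(np.mean(m))
        if verbose: print("j6 %.3f Mz %.3f F %s t %.1f"%(j,m,np.round(r.current_ft_force(),1),r.current_clock()))
        if abs(m)>lim: return j,m
    return j,m
E
python3 - <<'E'
from cell import r
from h import *
q=qbase(r); print(q.round(3)); r.move_joints(list(q)); r.pause(.1); print(r.current_wrist_torque(),ft(r))
print(turn(r,q[5],q[5]+np.pi/2,.2))
E
```

```text
[-0.325  0.447 -0.128  0.995  0.    -0.533]
[ 0.01332632  0.06329723 -0.00040029] [ 0.70194097 -0.00872822 -1.42275778]
j6 -0.333 Mz -0.042 F [-0.8  0.5 -0.8] t 19.6
j6 -0.133 Mz -0.008 F [-0.9 -0.9 -2. ] t 20.0
j6 0.067 Mz -0.034 F [-1.2 -0.8 -1.8] t 20.3
j6 0.267 Mz -0.015 F [-1.7 -1.  -2. ] t 20.7
j6 0.467 Mz -0.035 F [-3.  -2.  -1.1] t 21.1
j6 0.667 Mz -0.005 F [-3.8 -1.7 -0.4] t 21.5
j6 0.867 Mz -0.008 F [-3.9 -2.2 -1.1] t 21.8
j6 1.038 Mz -0.024 F [-4.6 -2.2 -0.2] t 22.2
(np.float64(1.0381473159878176), -0.024326196578436293)
```

The moment reads low at rest, so I need to know whether the key really turned. I'll check the gap, open, and look at the grip.

Run:
```python
from cell import r
from h import *
print("gap",r.current_finger_gap(),r.current_tcp_pos())
q=qbase(r); q[5]+=np.pi/2
r.open_gripper(); M=T(r);a=r.snapshot("wrist"); np.savez("pics/w4.npz",M=M,**a)
print(r.current_clock(),r.current_finger_gap(),ft(r))
W=cloud(a,M@a["tool_from_camera"]);z=W[...,2];m=(z>.156)&(z<.172)&(np.hypot(W[...,0]-CEN[0],W[...,1]-CEN[1])<.022)
print(m.sum(),cv2.minAreaRect((W[m][:,:2]*1e3).astype(np.float32)) if m.sum()>20 else None, np.median(z[m]))
cv2.imwrite("pics/w4.png",a["image"])
```

```text
gap 0.296015740424843 [ 0.56975995 -0.19232906  0.12910707]
22.85 0.9995409094750446 [0.22844592 0.79311912 0.28966418]
3447 ((570.3828735351562, -191.86500549316406), (26.12708282470703, 26.711284637451172), 12.715021133422852) 0.16418683365040032
```

View pics/w4.png

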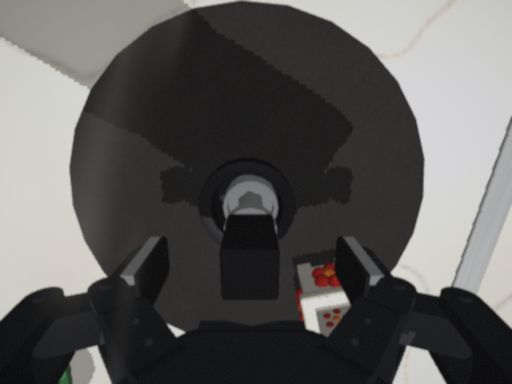

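The key stands upright at (0.5704, -0.1919), turned with the gripper (measured 12.7° against 11.9°). Next is quarter 2 and the regrasp. For the last turn I'll use a light 25 N grip, which also limits torque, in small watched steps.

Run:
```python
from cell import r
from h import *
q=qbase(r); s=q[5]
r.move_joints(list(q)); r.grasp(50); print("gap",r.current_finger_gap(),ft(r))
print(turn(r,s,s+np.pi/2,.4)); print("gap",r.current_finger_gap())
r.open_gripper(); r.move_joints(list(q)); r.grasp(25); print("gap",r.current_finger_gap(),ft(r),r.current_clock())
j,m=turn(r,s,s+.4,.1,lim=.2)
if abs(m)<.2: print(turn(r,j,j+.2,.02,lim=.17))
print("gap",r.current_finger_gap(),r.current_clock())
```

```text
gap 0.29598246183704235 [-0.6717923   0.61400718 -0.36861793]
j6 -0.133 Mz -0.021 F [-0.1  0.5  0.1] t 25.4
j6 0.267 Mz -0.010 F [-0.2 -1.  -1.2] t 25.9
j6 0.667 Mz -0.010 F [-2.7 -1.8 -0. ] t 26.4
j6 1.038 Mz -0.009 F [-4.4 -2.   1.7] t 26.9
(np.float64(1.0381473159878176), -0.008614560264904581)
gap 0.2975955050773823
gap 0.30341816876011923 [-0.11237794  0.82779643  0.7814747 ] 29.5167
j6 -0.433 Mz 0.005 F [-0.2  1.1  0.7] t 29.8
j6 -0.333 Mz -0.016 F [-0.4  1.3  0.6] t 30.1
j6 -0.233 Mz -0.002 F [-0.8  0.8  0.3] t 30.5
j6 -0.133 Mz -0.009 F [-0.6  0.5 -0.1] t 30.8
j6 -0.113 Mz 0.097 F [-1.2  0.4 -0.1] t 31.1
j6 -0.093 Mz 0.092 F [-0.9 -0.4  2.4] t 31.4
j6 -0.073 Mz 0.107 F [-0.1 -0.7  0.1] t 31.7
j6 -0.053 Mz 0.064 F [-1.6 -0.4  0.8] t 32.0
j6 -0.033 Mz 0.078 F [-1.5 -0.4  1.5] t 32.4
j6 -0.013 Mz 0.082 F [-1.5 -1.   0.3] t 32.7
j6 0.007 Mz 0.098 F [-2.1 -0.2  0.5] t 33.0
j6 0.027 Mz 0.085 F [-1.9 -1.5  1.1] t 33.3
j6 0.047 Mz 0.079 F [-2.2 -0.8  1.5] t 33.6
j6 0.067 Mz 0.090 F [-1.8 -1.7  1. ] t 34.0
(np.float64(0.06735098919292104), 0.09036790225229119)
gap 0.29800081946162854 33.95
```

Small steps show the steady screw friction of about 0.09 N m, so it hasn't reached the stop. I'll continue until the moment jumps.

Run:
```python
from cell import r
from h import *
print(turn(r,.0674,.80,.02,lim=.17))
print("gap",r.current_finger_gap(),r.current_clock())
```

```text
j6 0.087 Mz 0.075 F [-3.2 -1.7  0.4] t 34.3
j6 0.107 Mz 0.086 F [-2.  -2.6  0.7] t 34.6
j6 0.127 Mz 0.082 F [-2.7 -2.4  0.2] t 34.9
j6 0.147 Mz 0.097 F [-3.3 -1.   0.2] t 35.2
j6 0.167 Mz 0.095 F [-3.3 -3.2  0.8] t 35.5
j6 0.187 Mz 0.098 F [-3.2 -3.   1. ] t 35.9
j6 0.207 Mz 0.052 F [-4.3 -3.2  0.8] t 36.2
j6 0.227 Mz 0.093 F [-2.9 -3.   1.2] t 36.5
j6 0.247 Mz 0.077 F [-4.2 -3.2  1.4] t 36.8
j6 0.267 Mz 0.145 F [-4.2 -3.   1.2] t 37.1
j6 0.287 Mz 0.108 F [-3.3 -3.   0.6] t 37.4
j6 0.307 Mz 0.051 F [-3.8 -3.3  1.1] t 37.8
j6 0.327 Mz 0.100 F [-4.2 -3.4  1.4] t 38.1
j6 0.347 Mz 0.091 F [-3.9 -3.3  1.6] t 38.4
j6 0.367 Mz 0.126 F [-3.6 -3.8  1.5] t 38.7
j6 0.387 Mz 0.083 F [-3.8 -3.3  1.4] t 39.0
j6 0.407 Mz 0.079 F [-2.7 -3.3  1.5] t 39.3
j6 0.427 Mz 0.067 F [-4.  -3.7  1.3] t 39.6
j6 0.447 Mz 0.097 F [-4.2 -3.3  1.6] t 40.0
j6 0.467 Mz 0.105 F [-3.7 -3.2 -0. ] t 40.3
j6 0.487 Mz 0.077 F [-3.9 -3.4  1.5] t 40.6
j6 0.507 Mz 0.085 F [-3.2 -3.8  0.9] t 40.9
j6 0.527 Mz 0.084 F [-4.3 -3.8  0.5] t 41.2
j6 0.547 Mz 0.111 F [-4.1 -4.1  1.3] t 41.5
j6 0.567 Mz 0.197 F [-5.  -3.1  2.7] t 41.9
(0.5674000000000002, 0.19748939417726596)
gap 0.30002171072814166 41.8667
```

A jump to 0.20 N m. I'll confirm with small 0.01 rad steps, well under the 0.5 limit.

Run:
```python
from cell import r
from h import *
print(turn(r,.5674,.5974,.01,lim=.3))
r.pause(.2); print("Mz",[round(r.current_wrist_torque()[2],3)], "gap",r.current_finger_gap(),r.current_clock())
```

```text
j6 0.577 Mz 0.287 F [-5.8 -2.9  2. ] t 42.2
j6 0.587 Mz 0.311 F [-4.7 -3.8  1.8] t 42.5
(0.5874, 0.3107392126732923)
Mz [np.float64(0.272)] gap 0.2991618085225977 42.7
```

The moment rises steadily past friction, so this is the stop. I'll ease off slightly, release, withdraw straight up and check.

Run:
```python
from cell import r
from h import *
q=qbase(r); q[5]=.5674; r.move_joints(list(q)); print(r.current_wrist_torque()[2])
r.open_gripper(); p=r.current_tcp_pos(); r.line_to([*CEN,.26],rate=.1); r.pause(.3)
M=T(r);a=r.snapshot("wrist");W=cloud(a,M@a["tool_from_camera"]);z=W[...,2];m=(z>.157)&(z<.172)&(np.hypot(W[...,0]-CEN[0],W[...,1]-CEN[1])<.03)
print(m.sum(),np.median(z[m]),cv2.minAreaRect((W[m][:,:2]*1e3).astype(np.float32)),"expected yaw",(np.degrees(2.81-.5674+.004))%90,ft(r),r.current_clock())
cv2.imwrite("pics/w5.png",a["image"])
t=r.snapshot("top");W=cloud(t);z=W[...,2];m=(z>.07)&(z<.125)&(np.hypot(W[...,0]-.5436,W[...,1]-.1232)<.03);print("thin",m.sum(),W[m].mean(0))
```

```text
-0.010766038952033319
837 0.16382664406841926 ((569.816162109375, -191.74989318847656), (25.203306198120117, 25.607755661010742), 39.0169563293457) expected yaw 38.720698254090735 [0.03559725 0.56110236 0.83397291] 45.3667
thin 132 [0.54338103 0.1234213  0.08547698]
```

View pics/w5.png

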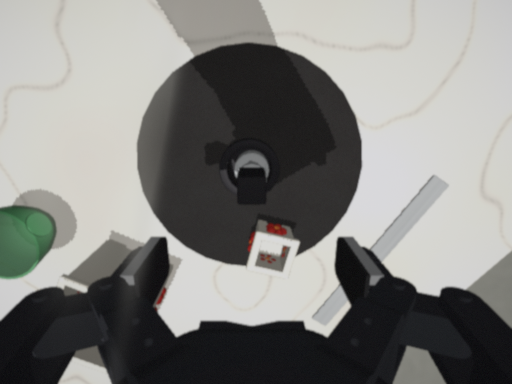

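The key stands upright in the hub at (252,185), and the pot is on the disc at (272,248). The thin key hasn't moved, so I'm handing in.

```bash
python3 -c "
from cell import r
r.hand_in(); print(r.current_clock())"
```

```text
the job is handed in; nothing more can be done
the job is handed in; nothing more can be done
```

The thick key is seated in the screw's socket, the screw has been turned clockwise to its stop, and the job is handed in. No verdict is reported. The clock read about 45 s of the 72 s just before hand-in.

- **Seating:** I found the socket's centre and yaw from a close wrist picture. The key then dropped in on the first gentle lowering, so feeling the cup wall from both sides was not needed. It met the bottom at TCP height 0.1284 m (0.128 expected), with about ±0.6 mm of side play.
- **Turning:** I made two full quarter turns with regrasps, then a third of about 63° in small steps at a light grip. The moment stayed near 0.09 N m, then rose over the last three steps to 0.20, 0.29 and 0.31 N m. I took that as the stop, eased off and let go. The total is about 4.24 rad at the gripper, including the socket play. I have no direct reading of the screw angle.
- **Last checks:**
  - The key stands alone, with its grip top at 0.164 m, the seated height, and its yaw at 39.0° (38.7° expected).
  - The thin key is within 0.3 mm of where it started.
  - The pot still stands on the disc; I judged that by eye only and did not measure it again.
  - The gripper is clear, 0.26 m up.
- **Disagreement:** During the large turning steps the moment read only about 0.02 N m, below the stated 0.12. A picture after the first quarter turn showed the key had turned with the gripper.

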